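# Close the lapped doors of the valve cabinet

### The job

Close up the open frosted cabinet so that its two doors lap: shut the rebated door (the one with the thin black tongue along its free edge) fully home first, while the flanged door still stands open, and then shut the flanged door (brass flange along its free edge) fully home over it. Leave the chromed lap rod lying where it is.

Things in the scene. Friction and masses are not known exactly. Their poses are not given: they have to be found in the camera images.
- cabinet: Frosted acrylic cabinet fixed on the bench: 116 mm deep (x), 240 wide (y), 170 high; origin at the centre of its underside, z up, open front facing its own -x. Two upright doors, 10 mm thick, 8 to 166 mm above the bench, both standing ajar towards -x. Vertical hinge axes, in mid thickness, at x = -64 mm, y = +118 mm (rebated) and y = -118 mm (flanged) in this frame.
- rebated (a joint): Rebated door's angle, rad: 0 shut (along the cabinet's y), growing as it swings out to -x, at most 1.6. Hinge axis at the cabinet's +y side; from it a pale panel to 104 mm, then a black tongue, 4 mm thick at the inner side, to 120 mm. Dark red knob 18 mm out of the outer face, 82 mm from the hinge, 60 mm up. Light hinge (1 N), no latch; stays where left.
- flanged (a joint): Flanged door's angle, rad: 0 shut, growing as it swings out to -x, at most 1.6. Hinge axis at the cabinet's -y side; from it a pale panel to 113 mm, then a brass flange, 4 mm thick at the outer side, to 129 mm, which laps over the black tongue when shut last and blocks it if shut first. Knob and light hinge as on the other door.
- lap_rod: Chromed steel lap rod lying on the bench to the left of the doors as the robot sees them (+y), 18 mm thick, 185 mm long along its own x, with a dark square 40 mm handle at its +x end; origin under its middle, on the bench. To be left alone.

How it is judged:
On the way, in this order (a step that is already met when the one before it is completed fails the run):
1. the rebated door is shut (within 0.175 rad) while the flanged door still stands open (over 0.35 rad) (value of joint rebated below 0.175 rad and value of joint flanged above 0.35 rad), for 0.2 s.
2. the flanged door is shut over it (both within 0.175 rad) (value of joint each of rebated, flanged below 0.175 rad), for 0.2 s.
At the end, for the whole second after the job is handed in: Both doors are shut to within 0.175 rad (10 degrees) and at rest, the rebated one having been shut first, and the lap rod lies within 30 mm of where it started (all of step 2 and velocity of joint rebated between -0.05 and 0.05 rad/s and velocity of joint flanged between -0.05 and 0.05 rad/s and distance of lap_rod from where it was at the start of the episode below 0.03 m); the robot touches nothing.
It fails at once if the lap rod is pushed more than 30 mm from its place (distance of lap_rod from where it was at the start of the episode above 0.03 m).
It also fails if it takes over 45 s, if anything falls off the work surface, if the arm or the gripper's body presses on something with over 40 N, if the wrist force passes 120 N, or if a joint passes its speed limit or range.

### The arm

A 7-joint arm with a two-finger parallel gripper is mounted at the origin on the work surface. World frame = base frame: x ahead of the robot, y to its left, z up, the work surface at z = 0. Lengths are in m, angles in rad, forces in N, time in s.
With the tool pointing down it reaches from about 0.35 to 0.775 m from the base axis. Payload 3.1 kg.
Tool frame: the origin (TCP) lies between the finger pads; the fingertips stand 8 mm ahead of it and the grasp point (between the pads) lies 11 mm behind it (bot.nose_length is the distance from the TCP to the fingertips, in m); z points along the fingers, y is the line along which they close (so a half turn about z gives the same grasp; the last joint's range is limited). The gripper opens to 85 mm and grips with 20 to 120 N. Pads are 22 mm wide; open, the fingers measure 114 mm over their backs; the gripper's body (76 mm by 85 mm) begins 54 mm behind the grasp point. The pads swing forward as they close: fully open they stand 13 mm farther back than shut.
Start: joints at [1.23, 0.311, 0.014, 1.512, -0.004, 1.319, -0.027], TCP at [0.162, -0.526, 0.209] pointing down, gripper open.
Joint ranges: [-2.7, 2.7], [-0.3, 1.91], [-1.27, 1.3], [0.12, 2.57], [-1.44, 4.58], [0.2, 2.03], [-3.05, 3.05]. Speed limits (rad/s): [2.79, 2.79, 3.14, 3.14, 3.14, 3.14, 3.14].

### API

Orientations are given as a rotation vector (axis times angle).
In Python, from station import bot gives the robot as it stands. The module is installed in compiled form; this text tells all that it offers.
- The arm moves only by the tool jog_arm, never from a script. Its argument "targets" is a list of rows, each an object of numbers: "grip": the closure in counts, from 0 (fully open) to 255 (shut); "dx", "dy", "dz": the shift along the tool's x, y, z in m; "turn": the turn about the tool's z in degrees. A call has 1 to 12 rows; each row shifts and turns the commanded pose from where the row before left it, along the tool's axes as they then stand; what a row does not reach is not made up. A row lasts 1/8 s, in which the tool goes at most 62.5 mm and 10.7 degrees, less where a joint would pass 70% of its speed; a pose out of reach is approached as far as the arm can. A call is refused whole if a number of a shift passes 0.0625 or a number of a turn 10.7, either way. A call with a gripper value outside its range is refused whole. The fingers move at their own pace and stop on an object; "grip_force" is the grip in N (left out, the last holds). Time passes only in rows, so rows that do not move let the fingers close. It gives the time, the measured TCP pose, the force, the opening and the grip force at its end, in the units of the state.
- bot.sense(): the state, without advancing time (a new reading comes with each control period).
- bot.camera(name): name is "side" or "top"; returns a dict with "frame" (384x512x3 uint8, red, green, blue), "depth" (384x512 float32, m along the optical axis (not along the pixel's ray), 0 where there is no reading), "intrinsics" (3x3 intrinsics, pixels), "k1" (the pictures are not rectified: a ray, as slopes to the right and down, at radius r is drawn at 1 + k1 r^2 times it, then the intrinsics apply), "rvec" (rotation vector, rad) and "tvec" (3), from world to camera coordinates, as OpenCV has them. Camera axes: x right, y down, z forward; pixel columns grow to the right and rows downward; lengths in m; the calibration is good to about 2 mm. A picture is of the moment at which its call begins.
- bot.sign_off(): hands the job in; it is judged then, once.
Trained networks look in a picture, given as the dict that the camera call returned (one of the last four; its "shot" number tells which), for a name from the list of things; names that differ only in an ending like _2 or _b are one class to them, and where a whole thing is asked for, a point or a joint stands for the part that bears it (a point fixed in the world has none). Each returns a list of dicts, best first, with "confidence" (0 to 1); they miss things now and then, are a little off and sometimes report something else, mostly with a low value. They report only what shows in the picture. A call takes as long as a camera call.
- bot.silhouettes(query, picture): "pixels" (384x512 bool, what is visible of it).
- bot.place_of(query, picture): "position" ([x, y, z] in m, in the coordinates of the camera as it stood for that picture, good to about 4 mm: a listed point, or the origin of a listed thing).
The state is a dict: "time": time; "joint_positions": joint angles; "qvel": joint speeds; "tau": joint torques, N m; "tool_pos": TCP position; "tool_rot": TCP orientation; "ft_force": force on the tool from outside, world axes, zero at the start; "moment": the same for the moment, N m; "finger_gap": opening from 0.0 (shut) to 1.0 (fully open); "grasp_force": force on a finger pad.
Only numpy, scipy, OpenCV 4.12 (cv2) and the standard library are available. Lean on these libraries where they do the work, as an engineer would, in place of code of your own. Each camera call takes 0.05 s, during which the arm holds its last target. There are 200 camera calls.

## Working session

There is one attempt and no reset: what is moved stays moved. The work goes in short steps, Python scripts to look and compute and a tool call to move; the robot and the scene stay as the last step left them, time stands still between calls to the robot, and variables do not carry over. Pictures are saved under pics/ and viewed, at most 10 in all, crops included, and the job is handed in when it is done.

Besides the shell and the picture viewer there is one more tool, called after "Request:" as name(argument=value, ...), one argument or row to a line, values as JSON. jog_arm: Moves the arm, as the interface text tells. Its arguments: {"type":"object","properties":{"targets":{"type":"array"},"grip_force":{"type":"number"}},"required":["targets"]}

```bash
mkdir -p pics; cat > h.py <<'E'
import numpy as np, cv2
from station import bot
def world(p,pts):
    R=cv2.Rodrigues(np.array(p["rvec"],float))[0]; return (np.atleast_2d(pts)-np.array(p["tvec"]).ravel())@R
def cloud(p,mask):
    v,u=np.nonzero(mask&(p["depth"]>0)); K=np.array(p["intrinsics"])
    xd=(u-K[0,2])/K[0,0]; yd=(v-K[1,2])/K[1,1]; x,y=xd.copy(),yd.copy()
    for _ in range(8):
        f=1+p["k1"]*(x*x+y*y); x,y=xd/f,yd/f
    d=p["depth"][v,u]; return world(p,np.c_[x*d,y*d,d]),u,v
E
python3 - <<'E'
from h import *
im=[]
for n in("side","top"):
    p=bot.camera(n); im.append(p["frame"])
    cv2.imwrite(f"pics/{n}0.png",cv2.cvtColor(p["frame"],cv2.COLOR_RGB2BGR))
    np.savez(f"{n}0.npz",**{k:v for k,v in p.items() if k!="shot"})
    for q in("cabinet","rebated","flanged","lap_rod"):
        for r in bot.place_of(q,p)[:2]: print(n,q,r["confidence"],world(p,r["position"]).round(3))
        s=bot.silhouettes(q,p)
        for r in s[:1]:
            c,u,v=cloud(p,r["pixels"]); print("  sil",r["confidence"],len(c),np.percentile(c,[3,50,97],axis=0).round(3).tolist() if len(c) else"",u.min(),u.max(),v.min(),v.max())
print(bot.sense())
E
```

```text
sil 0.59 19510 [[0.493, -0.048, 0.005], [0.623, 0.065, 0.169], [0.709, 0.19, 0.172]] 189 371 79 258Traceback (most recent call last):
  File "<stdin>", line 8, in <module>
ValueError: it knows: cabinet, lap_rod
```

```bash
python3 - <<'E'
from h import *
for n in("side","top"):
    p=bot.camera(n)
    cv2.imwrite(f"pics/{n}1.png",cv2.cvtColor(p["frame"],cv2.COLOR_RGB2BGR))
    np.savez(f"{n}0.npz",**{k:v for k,v in p.items()})
    for q in("cabinet","lap_rod"):
        for r in bot.place_of(q,p)[:2]: print(n,q,r["confidence"],world(p,r["position"]).round(3))
        for r in bot.silhouettes(q,p)[:1]:
            c,u,v=cloud(p,r["pixels"]); print("  sil",r["confidence"],len(c),np.percentile(c,[3,50,97],axis=0).round(3).tolist(),u.min(),u.max(),v.min(),v.max())
s=bot.sense();print(s["tool_pos"],s["tool_rot"],s["time"],s["finger_gap"])
E
```

```text
sil 0.97 19452 [[0.494, -0.048, 0.005], [0.624, 0.065, 0.169], [0.709, 0.19, 0.172]] 189 370 79 257
side lap_rod 0.76 [[ 0.488  0.338 -0.   ]]
  sil 0.77 979 [[0.401, 0.326, -0.001], [0.495, 0.331, 0.016], [0.576, 0.354, 0.02]] 131 220 77 112
top cabinet 0.83 [[ 0.66   0.074 -0.003]]
  sil 0.97 9913 [[0.503, -0.037, 0.004], [0.634, 0.07, 0.169], [0.711, 0.189, 0.172]] 212 342 107 244
top lap_rod 0.9 [[ 0.488  0.34  -0.004]]
top lap_rod 0.44 [[ 0.66   0.073 -0.   ]]
  sil 0.9 670 [[0.405, 0.327, 0.007], [0.493, 0.335, 0.016], [0.577, 0.345, 0.019]] 152 164 191 273
[ 0.16196068 -0.52563969  0.20904723] [3.10648741e+00 4.67758371e-01 3.32495055e-05] 0.65 0.9948039903363033
```

View pics/side1.png

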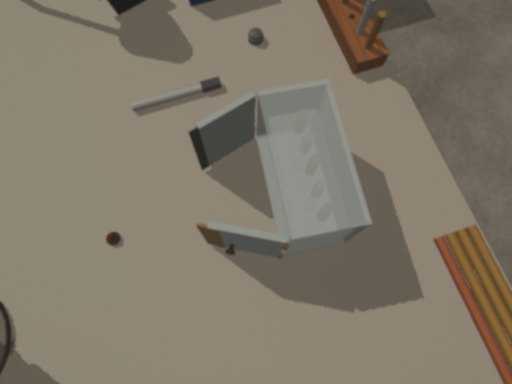

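View pics/top1.png

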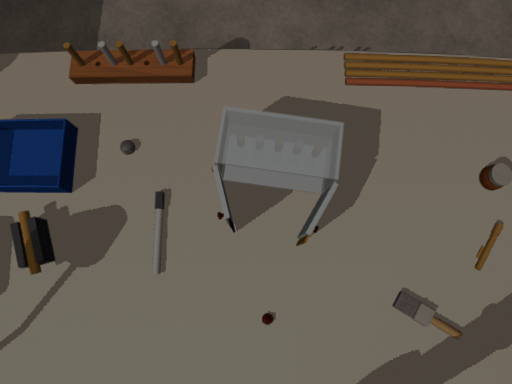

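Side view: cabinet with the black-tongued door at (225,135) and the brass-flanged door at (245,238), and the rod at (175,95). Top view (up = +x): rebated door from (217,168) to (233,228), flanged door from (333,185) to (302,240), rod at (158,235).

```bash
python3 - <<'E'
from h import *
from scipy.optimize import least_squares
for n in("side","top"):
    p=dict(np.load(n+"0.npz")); c,u,v=cloud(p,np.ones((384,512),bool))
    P=c[(c[:,2]>.158)&(c[:,2]<.18)&(c[:,0]>.38)&(c[:,0]<.76)&(c[:,1]>-.15)&(c[:,1]<.26)][:,:2]
    print(n,len(P),P.min(0),P.max(0))
    # model: two doors + 3 walls as centre-line segments; distance of points to nearest
    def segs(q):
        x,y,t,a,b=q; R=np.array([[np.cos(t),-np.sin(t)],[np.sin(t),np.cos(t)]])
        S=[([-58,117],[55,117]),([55,117],[55,-117]),([55,-117],[-58,-117]),
           ([-64,118],[-64-120*np.sin(a),118-120*np.cos(a)]),([-64,-118],[-64-129*np.sin(b),-118+129*np.cos(b)])]
        return [(R@np.array(i)/1e3+[x,y],R@np.array(j)/1e3+[x,y]) for i,j in S]
    def f(q):
        D=[]
        for A,B in segs(q):
            w=np.clip((P-A)@(B-A)/((B-A)@(B-A)),0,1)[:,None]; D.append(np.linalg.norm(P-A-w*(B-A),axis=1))
        return np.min(D,axis=0)
    r=min((least_squares(f,[.655,.073,t,a,b],loss="soft_l1",f_scale=.004) for t in(-.15,0.,.15) for a in(1.,1.4) for b in(.8,1.2)),key=lambda r:r.cost)
    print(r.x.round(3),"mean",f(r.x).mean().round(4)); print([np.round(s,3).tolist() for s in segs(r.x)[3:]])
E
```

```text
side 13207 [ 0.46138516 -0.05573138] [0.72714779 0.20057153]
[ 0.63   0.075 -0.125 -0.637 -0.686] mean 0.017
[[[0.582, 0.201], [0.64, 0.096]], [[0.552, -0.034], [0.646, 0.055]]]
top 7755 [ 0.46451777 -0.05313114] [0.72925581 0.2024621 ]
[ 0.633  0.076 -0.152 -0.659 -0.665] mean 0.0167
[[[0.587, 0.202], [0.645, 0.097]], [[0.551, -0.031], [0.646, 0.057]]]
```

The depth shows the cabinet has a clear top, so I'll fit the body as a filled rectangle and the doors separately.

```bash
python3 - <<'E'
from h import *
p=[dict(np.load(n+"0.npz")) for n in("side","top")]
C=[cloud(q,np.ones((384,512),bool))[0] for q in p]
for c,n in zip(C,("side","top")):
    P=c[(c[:,2]>.156)&(c[:,2]<.18)&(c[:,0]>.38)&(c[:,0]<.76)&(c[:,1]>-.15)&(c[:,1]<.26)][:,:2]
    g=np.zeros((200,220),np.uint8); ij=((P-[.38,-.17])/.002).astype(int); g[ij[:,0],ij[:,1]]=255
    g=cv2.morphologyEx(g,cv2.MORPH_CLOSE,np.ones((5,5)))
    b=cv2.morphologyEx(g,cv2.MORPH_OPEN,cv2.getStructuringElement(cv2.MORPH_ELLIPSE,(21,21)))
    (y,x),s,a=cv2.minAreaRect(cv2.findNonZero(b)); print(n,"body x,y",x*.002+.38,y*.002-.17,np.array(s)*2,a)
    d=g&~cv2.dilate(b,np.ones((7,7)))
    k,L,st,ce=cv2.connectedComponentsWithStats(d)
    for i in range(1,k):
        if st[i,4]<60: continue
        v=cv2.findNonZero((L==i).astype(np.uint8)); vx,vy,x0,y0=cv2.fitLine(v,cv2.DIST_HUBER,0,.01,.01).ravel()
        q=v[:,0]@np.array([vx,vy])-(x0*vx+y0*vy)
        for e in(np.percentile(q,1),np.percentile(q,99)): print("  door end x,y",round((y0+e*vy)*.002+.38,3),round((x0+e*vx)*.002-.17,3),st[i,4])
E
```

```text
side body x,y 0.653558807373047 0.0697353057861328 [242.01644897 118.11559296] 7.696051120758057
  door end x,y 0.576 -0.039 366
  door end x,y 0.463 0.024 366
  door end x,y 0.492 0.164 343
  door end x,y 0.606 0.195 343
top body x,y 0.65584033203125 0.07107250976562499 [242.19052124 117.29946899] 7.72182559967041
  door end x,y 0.58 -0.037 346
  door end x,y 0.467 0.025 346
  door end x,y 0.496 0.165 291
  door end x,y 0.61 0.198 291
```

Fit: cabinet at (0.656, 0.072), yaw −7.7°, and the measured size agrees with the text. The hinges are at (0.608, 0.198) and (0.577, −0.036), and the doors stand at about 1.15 rad (rebated) and 1.20 rad (flanged). Next I close the fingers, square the tool to the world axes (tool y = −world y) and approach above door height.

Request:
jog_arm(
  targets=[
    {"grip": 255,"turn": 8.57},
    {"grip": 255,"turn": 8.57},
    {"dx": 0.026,"dy": -0.043},
    {"dx": 0.026,"dy": -0.043},
    {"dx": 0.026,"dy": -0.043},
    {"dx": 0.026,"dy": -0.043},
    {"dx": 0.026,"dy": -0.043},
    {"dx": 0.026,"dy": -0.043},
    {"dx": 0.026,"dy": -0.043},
    {"dx": 0.026,"dy": -0.043},
    {"dx": 0.026,"dy": -0.043},
    {"dx": 0.026,"dy": -0.043},
  ],
)

```text
invalid input at $.targets[0]: expected keys grip, dx, dy, dz, turn
```

Every row needs all five keys.

Request:
jog_arm(
  targets=[
    {"grip": 255,"dx": 0,"dy": 0,"dz": 0,"turn": 8.57},
    {"grip": 255,"dx": 0,"dy": 0,"dz": 0,"turn": 8.57},
    {"grip": 255,"dx": 0.026,"dy": -0.043,"dz": 0,"turn": 0},
    {"grip": 255,"dx": 0.026,"dy": -0.043,"dz": 0,"turn": 0},
    {"grip": 255,"dx": 0.026,"dy": -0.043,"dz": 0,"turn": 0},
    {"grip": 255,"dx": 0.026,"dy": -0.043,"dz": 0,"turn": 0},
    {"grip": 255,"dx": 0.026,"dy": -0.043,"dz": 0,"turn": 0},
    {"grip": 255,"dx": 0.026,"dy": -0.043,"dz": 0,"turn": 0},
    {"grip": 255,"dx": 0.026,"dy": -0.043,"dz": 0,"turn": 0},
    {"grip": 255,"dx": 0.026,"dy": -0.043,"dz": 0,"turn": 0},
    {"grip": 255,"dx": 0.026,"dy": -0.043,"dz": 0,"turn": 0},
    {"grip": 255,"dx": 0.026,"dy": -0.043,"dz": 0,"turn": 0},
  ],
)

```text
time: 2.15
tool_pos: [0.4228, -0.0944, 0.2093]
tool_rot: [3.141, -0.001, 0.002]
ft_force: [0.7, -0.5, 0.0]
finger_gap: -0.001
grasp_force: 0.0
```

Request:
jog_arm(
  targets=[
    {"grip": 255,"dx": 0.012,"dy": -0.046,"dz": 0,"turn": 0},
    {"grip": 255,"dx": 0.012,"dy": -0.046,"dz": 0,"turn": 0},
    {"grip": 255,"dx": 0.012,"dy": -0.046,"dz": 0,"turn": 0},
    {"grip": 255,"dx": 0.012,"dy": -0.046,"dz": 0,"turn": 0},
    {"grip": 255,"dx": 0.012,"dy": -0.046,"dz": 0,"turn": 0},
    {"grip": 255,"dx": 0.012,"dy": -0.046,"dz": 0,"turn": 0},
    {"grip": 255,"dx": 0.012,"dy": -0.046,"dz": 0,"turn": 0},
    {"grip": 255,"dx": 0,"dy": 0,"dz": 0.043,"turn": 0},
    {"grip": 255,"dx": 0,"dy": 0,"dz": 0.043,"turn": 0},
    {"grip": 255,"dx": 0,"dy": 0.015,"dz": 0,"turn": 0},
    {"grip": 255,"dx": 0.002,"dy": 0.015,"dz": 0,"turn": 0},
    {"grip": 255,"dx": 0.004,"dy": 0.015,"dz": 0,"turn": 0},
  ],
)

```text
time: 3.65
tool_pos: [0.5137, 0.1805, 0.1252]
tool_rot: [-3.14, 0.002, -0.006]
ft_force: [-0.2, 0.9, -0.5]
finger_gap: -0.003
grasp_force: 0.5
```

Request:
jog_arm(
  targets=[
    {"grip": 255,"dx": 0.003,"dy": 0.011,"dz": 0,"turn": 0},
    {"grip": 255,"dx": 0.003,"dy": 0.011,"dz": 0,"turn": 0},
    {"grip": 255,"dx": 0.005,"dy": 0.008,"dz": 0,"turn": 0},
    {"grip": 255,"dx": 0.005,"dy": 0.008,"dz": 0,"turn": 0},
    {"grip": 255,"dx": 0.006,"dy": 0.008,"dz": 0,"turn": 0},
    {"grip": 255,"dx": 0.006,"dy": 0.006,"dz": 0,"turn": 0},
    {"grip": 255,"dx": 0.006,"dy": 0.005,"dz": 0,"turn": 0},
    {"grip": 255,"dx": 0.006,"dy": 0.005,"dz": 0,"turn": 0},
    {"grip": 255,"dx": 0.006,"dy": 0.003,"dz": 0,"turn": 0},
    {"grip": 255,"dx": 0.005,"dy": 0.003,"dz": 0,"turn": 0},
    {"grip": 255,"dx": 0.005,"dy": 0.002,"dz": 0,"turn": 0},
  ],
)

```text
time: 5.03
tool_pos: [0.5684, 0.111, 0.1229]
tool_rot: [3.141, -0.0, -0.0]
ft_force: [-0.4, 0.4, -0.1]
finger_gap: -0.001
grasp_force: 0.3
```

```bash
python3 - <<'E'
from h import *
p=bot.camera("top"); cv2.imwrite("pics/top2.png",cv2.resize(cv2.cvtColor(p["frame"],cv2.COLOR_RGB2BGR)[80:280,170:390],None,fx=2.5,fy=2.5))
print(bot.sense()["tool_pos"],bot.sense()["ft_force"])
E
```

```text
[0.56917376 0.11057766 0.12289151] [ 0.34498154 -0.00226393  0.12788742]
```

View pics/top2.png

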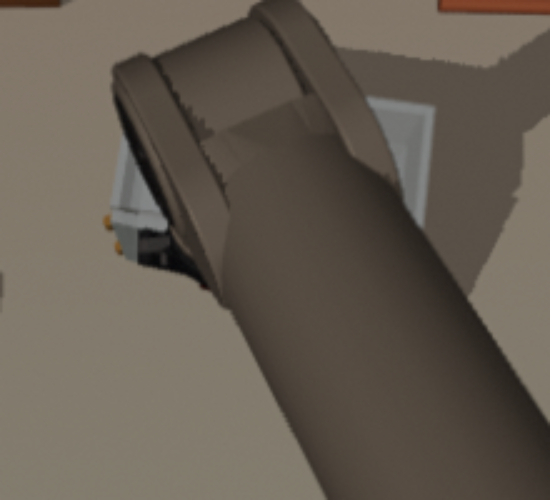

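The arm hides the doors in this view; only the door's hinge end shows, at about (125,235) in the crop. I'll press on gently until the force shows the stop.

Request:
jog_arm(
  targets=[
    {"grip": 255,"dx": 0.004,"dy": 0.001,"dz": 0,"turn": 0},
    {"grip": 255,"dx": 0.003,"dy": 0,"dz": 0,"turn": 0},
    {"grip": 255,"dx": 0.003,"dy": 0,"dz": 0,"turn": 0},
  ],
)

```text
time: 5.45
tool_pos: [0.5782, 0.1102, 0.123]
tool_rot: [3.141, -0.0, -0.0]
ft_force: [-0.7, -0.6, -0.9]
finger_gap: 0.001
grasp_force: 0.2
```

Request:
jog_arm(
  targets=[
    {"grip": 255,"dx": 0.003,"dy": 0,"dz": 0,"turn": 0},
    {"grip": 255,"dx": 0.003,"dy": 0,"dz": 0,"turn": 0},
  ],
)

```text
time: 5.7
tool_pos: [0.5791, 0.11, 0.1228]
tool_rot: [3.139, 0.001, -0.017]
ft_force: [-13.6, -2.4, 10.1]
finger_gap: -0.0
grasp_force: 6.8
```

The stop is reached (−13.6 N at x ≈ 0.579). Back off, lift, and cross over to the flanged door.

Request:
jog_arm(
  targets=[
    {"grip": 255,"dx": -0.01,"dy": 0,"dz": 0,"turn": 0},
    {"grip": 255,"dx": -0.04,"dy": 0,"dz": 0,"turn": 0},
    {"grip": 255,"dx": -0.04,"dy": 0,"dz": 0,"turn": 0},
    {"grip": 255,"dx": 0,"dy": 0,"dz": -0.045,"turn": 0},
    {"grip": 255,"dx": 0,"dy": 0,"dz": -0.045,"turn": 0},
    {"grip": 255,"dx": -0.013,"dy": 0.05,"dz": 0,"turn": 0},
    {"grip": 255,"dx": -0.013,"dy": 0.05,"dz": 0,"turn": 0},
    {"grip": 255,"dx": -0.013,"dy": 0.055,"dz": 0,"turn": 0},
  ],
)

```text
time: 6.7
tool_pos: [0.4555, -0.0458, 0.2136]
tool_rot: [3.141, 0.002, 0.005]
ft_force: [0.7, -0.0, 0.3]
finger_gap: -0.0
grasp_force: 0.0
```

```bash
python3 - <<'E'
from h import *
a=[]
for n in("side","top"):
    p=bot.camera(n); a.append(cv2.resize(cv2.cvtColor(p["frame"],cv2.COLOR_RGB2BGR)[60:280,150:390],None,fx=1.66,fy=1.66))
cv2.imwrite("pics/both3.png",np.hstack(a)); print(bot.sense()["tool_pos"],bot.sense()["ft_force"])
E
```

```text
[ 0.45402262 -0.05337328  0.21293603] [-0.10901647 -0.24668955 -0.52310063]
```

View pics/both3.png

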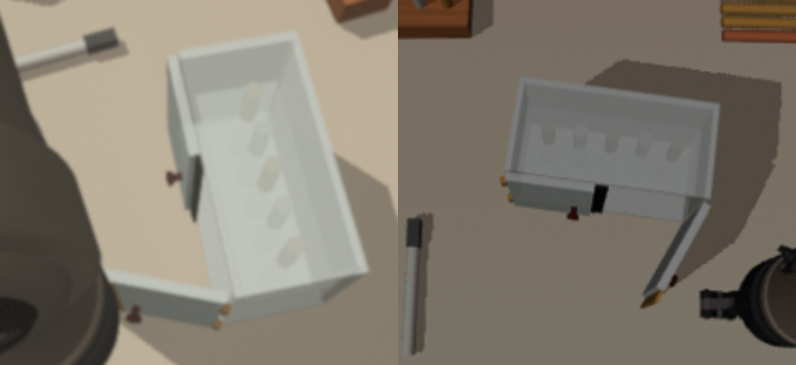

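The rebated door is shut: its black tongue lies along the front at (600,198) in the right half. The flanged door still stands open, with the flange at (652,298). The tool is outside it, so I descend and push.

Request:
jog_arm(
  targets=[
    {"grip": 255,"dx": 0,"dy": 0,"dz": 0.045,"turn": 0},
    {"grip": 255,"dx": 0,"dy": 0,"dz": 0.045,"turn": 0},
    {"grip": 255,"dx": 0.009,"dy": -0.015,"dz": 0,"turn": 0},
    {"grip": 255,"dx": 0.009,"dy": -0.015,"dz": 0,"turn": 0},
    {"grip": 255,"dx": 0.009,"dy": -0.015,"dz": 0,"turn": 0},
    {"grip": 255,"dx": 0.007,"dy": -0.012,"dz": 0,"turn": 0},
    {"grip": 255,"dx": 0.007,"dy": -0.012,"dz": 0,"turn": 0},
    {"grip": 255,"dx": 0.007,"dy": -0.012,"dz": 0,"turn": 0},
    {"grip": 255,"dx": 0.007,"dy": -0.007,"dz": 0,"turn": 0},
    {"grip": 255,"dx": 0.007,"dy": -0.006,"dz": 0,"turn": 0},
    {"grip": 255,"dx": 0.007,"dy": -0.006,"dz": 0,"turn": 0},
  ],
)

```text
time: 8.18
tool_pos: [0.5245, 0.0553, 0.1229]
tool_rot: [3.141, -0.001, -0.0]
ft_force: [-0.1, -0.7, -0.4]
finger_gap: -0.001
grasp_force: 0.3
```

Request:
jog_arm(
  targets=[
    {"grip": 255,"dx": 0.007,"dy": -0.004,"dz": 0,"turn": 0},
    {"grip": 255,"dx": 0.007,"dy": -0.004,"dz": 0,"turn": 0},
    {"grip": 255,"dx": 0.007,"dy": -0.003,"dz": 0,"turn": 0},
    {"grip": 255,"dx": 0.007,"dy": -0.002,"dz": 0,"turn": 0},
    {"grip": 255,"dx": 0.007,"dy": -0.002,"dz": 0,"turn": 0},
    {"grip": 255,"dx": 0.005,"dy": 0,"dz": 0,"turn": 0},
  ],
)

```text
time: 8.93
tool_pos: [0.5645, 0.0707, 0.123]
tool_rot: [-3.141, 0.0, 0.0]
ft_force: [-0.6, 0.0, 0.1]
finger_gap: 0.002
grasp_force: 0.3
```

Request:
jog_arm(
  targets=[
    {"grip": 255,"dx": 0.003,"dy": 0,"dz": 0,"turn": 0},
    {"grip": 255,"dx": 0.003,"dy": 0,"dz": 0,"turn": 0},
    {"grip": 255,"dx": 0.003,"dy": 0,"dz": 0,"turn": 0},
  ],
)

```text
time: 9.3
tool_pos: [0.5732, 0.0702, 0.123]
tool_rot: [3.141, -0.0, -0.0]
ft_force: [-0.5, -0.6, -0.3]
finger_gap: -0.001
grasp_force: 0.2
```

Request:
jog_arm(
  targets=[
    {"grip": 255,"dx": 0.003,"dy": 0,"dz": 0,"turn": 0},
    {"grip": 255,"dx": 0.002,"dy": 0,"dz": 0,"turn": 0},
  ],
)

```text
time: 9.55
tool_pos: [0.5737, 0.0702, 0.1228]
tool_rot: [3.14, 0.0, -0.015]
ft_force: [-10.9, -0.8, 9.0]
finger_gap: 0.002
grasp_force: 5.7
```

The stop is reached. Back off, lift and check.

Request:
jog_arm(
  targets=[
    {"grip": 255,"dx": -0.01,"dy": 0,"dz": 0,"turn": 0},
    {"grip": 255,"dx": -0.04,"dy": 0,"dz": 0,"turn": 0},
    {"grip": 255,"dx": -0.04,"dy": 0,"dz": 0,"turn": 0},
    {"grip": 255,"dx": 0,"dy": 0,"dz": -0.045,"turn": 0},
    {"grip": 255,"dx": 0,"dy": 0,"dz": -0.045,"turn": 0},
    {"grip": 255,"dx": -0.02,"dy": 0.055,"dz": 0,"turn": 0},
    {"grip": 255,"dx": -0.02,"dy": 0.055,"dz": 0,"turn": 0},
    {"grip": 255,"dx": -0.01,"dy": 0.055,"dz": 0,"turn": 0},
    {"grip": 255,"dx": 0,"dy": 0.055,"dz": 0,"turn": 0},
    {"grip": 255,"dx": 0,"dy": 0,"dz": 0,"turn": 0},
    {"grip": 255,"dx": 0,"dy": 0,"dz": 0,"turn": 0},
  ],
)

```text
time: 10.92
tool_pos: [0.4384, -0.1492, 0.2131]
tool_rot: [-3.141, 0.001, -0.002]
ft_force: [0.6, 1.1, 0.4]
finger_gap: 0.0
grasp_force: 0.0
```

```bash
python3 - <<'E'
from h import *
a=[]
for n in("side","top"):
    p=bot.camera(n); a.append(cv2.resize(cv2.cvtColor(p["frame"],cv2.COLOR_RGB2BGR)[60:280,150:390],None,fx=1.66,fy=1.66))
    print([world(p,r["position"]).round(3) for r in bot.place_of("lap_rod",p)[:1]])
cv2.imwrite("pics/both4.png",np.hstack(a)); print(bot.sense()["tool_pos"],bot.sense()["ft_force"])
E
```

```text
[array([[0.485, 0.336, 0.001]])]
[array([[ 0.492,  0.339, -0.002]])]
[ 0.43845543 -0.1481195   0.21312366] [ 0.46413523 -0.05762241  0.35406263]
```

View pics/both4.png

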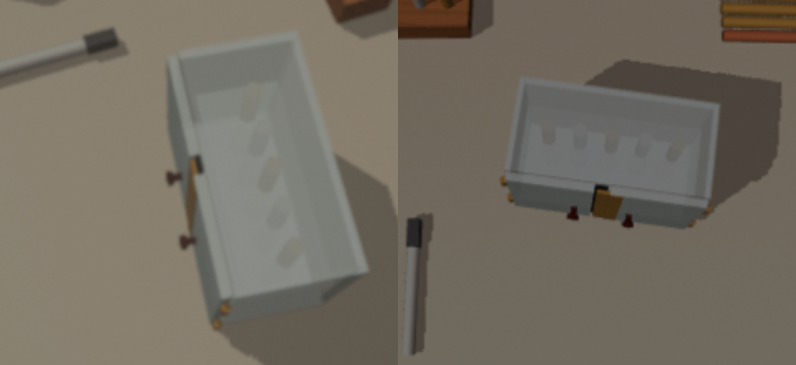

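Both doors are shut flush, with the brass flange over the black tongue at (607,203) in the right half. The rod has not moved and the arm is clear.

```bash
python3 -c "
from station import bot
print(bot.sign_off())"
```

```text
the job is handed in; nothing more can be done
None
```

The rebated door was shut fully home first and the flanged door then shut over it; the lap rod was left in place, the arm ended clear, and the job is handed in (no verdict was returned).

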